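# Put the side stand down on a motorcycle model and steady it upright

## Robot

A 6-joint arm with a two-finger parallel gripper is mounted at the origin on the work surface. World frame = base frame: x ahead of the robot, y to its left, z up, the work surface at z = 0. Lengths are in m, angles in rad, forces in N, time in s.
With the tool pointing down it reaches from about 0.275 to 0.75 m from the base axis. Payload 10.2 kg.
Tool frame: the origin (TCP) lies between the finger pads; the fingertips stand 14 mm ahead of it and the grasp point (between the pads) lies 5 mm behind it; z points along the fingers, y is the line along which they close (so a half turn about z gives the same grasp; the last joint's range is limited). The gripper opens to 85 mm and grips with 20 to 120 N. Pads are 22 mm wide; open, the fingers measure 114 mm over their backs; the gripper's body (76 mm by 85 mm) begins 54 mm behind the grasp point. The pads swing forward as they close: fully open they stand 13 mm farther back than shut.
Start: joints at [1.016, 0.313, 1.498, -0, 1.331, -0.223], TCP at [0.171, 0.496, 0.245] pointing down, gripper open.
Joint ranges: [-2.94, 2.94], [-0.97, 2.17], [0.19, 2.56], [-1.23, 4.37], [0.02, 3.11], [-2.88, 2.88]. Speed limits (rad/s): [2.39, 2.39, 3.01, 3.14, 3.14, 3.14].

## Interface

Orientations are given as a rotation vector (axis times angle).
In Python, from plant import r, vision gives the robot as it stands.
- The arm moves only by the tool jog_arm, never from a script. Its arguments are lists of equal length, an entry for each row: "slide": the shift along the tool's x, y, z in m, a list of three; "turn": the turn about the tool's z in rad; "fingers": the opening, from 0 (shut) to 1 (fully open). In form: {"slide": [[tx, ty, tz], ...], "turn": [turn, ...], "fingers": [fingers, ...]}. A call has 1 to 10 rows; each row shifts and turns the commanded pose from where the row before left it, along the tool's axes as they then stand; what a row does not reach is not made up. A row lasts 1/12 s, in which the tool goes at most 41.7 mm and 7.16 degrees, less where a joint would pass 70% of its speed; a pose out of reach is approached as far as the arm can. A call is refused whole if a number of a shift passes 0.0417 or a number of a turn 0.125, either way. A call with a gripper value outside its range is refused whole. The fingers move at their own pace and stop on an object; "grip_force" is the grip in N (left out, the last holds). Time passes only in rows, so rows that do not move let the fingers close. It gives the time, the measured TCP pose, the force, the opening and the grip force at its end, in the units of the state.
- r.read_state(): the state, without advancing time (a new reading comes with each control period).
- vision.get_image(name): name is "side" or "top"; returns a dict with "image" (420x560x3 uint8, red, green, blue), "K" (3x3 intrinsics, pixels), "dist" ([k1, k2, p1, p2, k3] as OpenCV has them; the pictures are not rectified), "position" and "rotation" of the camera in the world. Camera axes: x right, y down, z forward; pixel columns grow to the right and rows downward; lengths in m; the calibration is good to about 2 mm. A picture is of the moment at which its call begins. There is no depth.
- r.hand_in(): hands the job in; it is judged then, once.
The state is a dict: "time": time; "q": joint angles; "joint_vel": joint speeds; "effort": joint torques, N m; "eef_pos": TCP position; "eef_rot": TCP orientation; "contact_force": force on the tool from outside, world axes, zero at the start; "ft_torque": the same for the moment, N m; "finger_gap": opening from 0.0 (shut) to 1.0 (fully open); "finger_force": force on a finger pad.
Only numpy, scipy, OpenCV 4.12 (cv2) and the standard library are available. Lean on these libraries where they do the work, as an engineer would, in place of code of your own. Each camera call takes 0.05 s, during which the arm holds its last target. There are 200 camera calls.

## Task

The unfinished motorcycle model is leaning against its kit box with the side stand folded up. Swing the side stand all the way down, past its dead centre so that its spring keeps it there, and then take the model by its frame, bring it upright off the box on the spot with both wheels on the bench, and hold it there for me: I am about to press the handlebar on. Finish still holding it, and leave the other things on the bench alone.

Things in the scene. Friction and masses are not known exactly. Their poses are not given: they have to be found in the camera images.
- bike: Motorcycle model 506 mm long, 235 mm high, about 0.85 kg, loose: fixed 156 mm wheels, grey tube frame, engine 72 mm wide. Starts leaning 0.22 rad to its right, flat engine side on the box's top edge; falls sideways if not held. Tyres round in section (18 mm radius): it rolls on them. Origin: on the ground midway between the wheels; x to the front wheel, y to its left, z up along the machine.
- bike_grip (a point): On the axis of the grey backbone, the highest straight frame tube, 16 mm thick, running lengthwise (bike x) from the steering head to the rear, sloping down 4.6 degrees rearwards. Point at bike (12, 0, 189) mm; tube free for 45 mm ahead and behind it and on both sides; the cylinder head begins 26 mm below its axis.
- stand_pivot (a point): Pivot of the side stand on the left of the frame, at bike (-50, 38, 70) mm; its axis is the bike's y axis.
- stand_peg (a point): Middle of the stand's toe peg: steel pin 6 mm thick, sticking out to the left beside the foot, its free 22 mm along the bike's y; 50 mm from the pivot axis and 26 mm farther left than the pivot point. Made to be pushed by a toe or fingertip; moves with the stand.
- side_stand: Steel side stand: 7 mm rod, 60 mm from pivot to foot plate (24 x 18 x 5 mm), 30 g. Origin at the pivot, axes parallel to the bike's when folded. Folded it points to the rear and 8 degrees up; down it points to the ground and 15 degrees ahead, its foot about 9 mm off the bench when the bike is upright.
- stand_swing (a joint): Side stand angle: 0 folded, 1.97 rad fully down (stop). It swings from the rear through straight down to ahead. Over-centre spring, dead centre at 0.95 rad: below that it snaps back to folded, above it snaps down and stays. About 1 N at the peg moves it; over about 2 N downwards on the peg begins to tip the bike to the left.
- tyre_front (a point): Bottom of the front tyre's middle plane, at bike (175, 0, 0) mm.
- tyre_rear (a point): Bottom of the rear tyre's middle plane, at bike (-175, 0, 0) mm.
- kit_box: Open cardboard kit box with plastic runners in it, 300 x 220 x 85 mm, heavy, does not move. Origin under its centre; x along its 300 mm side, parallel to the bike's length; the bike leans on its +y wall.
- runner_blue: Bystander: dark blue plastic runner frame 170 x 110 mm with a cab shell, 28 mm high, flat on the bench; origin under its centre.
- nippers: Bystander: side cutters, 95 mm long, 12 mm thick; origin under the joint.
- cement: Bystander: square glass jar of cement, 40 x 40 mm, 64 mm high with its cap; origin under its centre.
- paint_jar: Bystander: paint jar, 36 mm diameter, 42 mm high; origin under its centre.
- sanding_stick: Bystander: grey sanding stick 130 x 18 x 6 mm; origin under its centre.
- fuel_tank: Bystander: the model's fuel tank shell, 110 x 56 x 43 mm; origin under its centre.

How it is judged:
By the outcome, as a careful person would: the job done as asked, in the order asked, and still so for the second after the job is handed in, while the arm keeps its last pose, push and grip.
It also fails if it takes over 45 s, if anything falls off the work surface, if the arm or the gripper's body presses on something with over 40 N, if the wrist force passes 120 N, or if a joint passes its speed limit or range.

## Working session

There is one attempt and no reset: what is moved stays moved. The work goes in short steps, Python scripts to look and compute and a tool call to move; the robot and the scene stay as the last step left them, time stands still between calls to the robot, and variables do not carry over. Pictures are saved under pics/ and viewed, at most 10 in all, crops included, and the job is handed in when it is done.

Besides the shell and the picture viewer there is one more tool, called after "Request:" as a command line: name --pt "numbers of a row" for each row, then --argument value for the rest. jog_arm: Moves the arm, as the interface text tells. Its arguments: {"type":"object","properties":{"slide":{"type":"array"},"turn":{"type":"array"},"fingers":{"type":"array"},"grip_force":{"type":"number"}},"required":["slide","turn","fingers"]}

```bash
ls; mkdir -p pics; python3 - <<'E'
from plant import r, vision
import cv2,pickle
for n in("side","top"):
    d=vision.get_image(n); pickle.dump(d,open(n+'0.pkl','wb'))
    cv2.imwrite(f'pics/{n}0.png',d['image'][:,:,::-1]); print(n,d['K'],d['dist'],d['position'],d['rotation'])
print(r.read_state())
E
```

```text
pics
side [[392.65352199   0.         285.15788148]
 [  0.         392.65352199 200.01315058]
 [  0.           0.           1.        ]] [-0.04903653  0.          0.          0.          0.        ] [ 0.21694481 -0.67733914  0.80723776] [-2.24753281  0.5583663  -0.25983439]
top [[491.34545486   0.         286.49498568]
 [  0.         491.34545486 212.55081297]
 [  0.           0.           1.        ]] [0.00028608 0.         0.         0.         0.        ] [ 0.38612494 -0.04527542  1.1728357 ] [-2.07850612  2.1434177  -0.18836487]
{'time': 0.1, 'q': array([ 1.01558028e+00,  3.13409636e-01,  1.49836183e+00, -4.12432494e-06,
        1.33101075e+00, -2.23414888e-01]), 'joint_vel': array([-0.0007647 , -0.00219802, -0.00076337, -0.00070504,  0.00082783,
        0.00181508]), 'effort': array([ 3.12859534e-03, -4.12900364e+01, -2.60142231e+01, -1.81663318e-04,
        2.97553219e-03, -7.20918501e-05]), 'eef_pos': array([0.1709198 , 0.49616968, 0.24478405]), 'eef_rot': array([-5.18728990e-01, -3.09801682e+00,  1.73087158e-03]), 'contact_force': array([-0.56683537,  0.19031157,  0.69314526]), 'ft_torque': array([-0.0011209 , -0.01626795, -0.00893687]), 'finger_force': 0.0, 'finger_gap': 1.005484328779173}
```

View pics/side0.png

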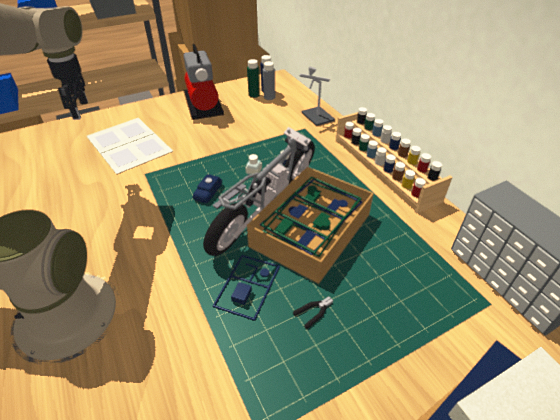

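View pics/top0.png

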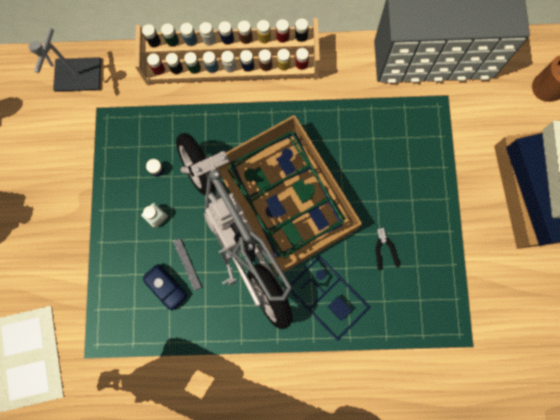

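```bash
python3 - <<'E'
import cv2,pickle
d=pickle.load(open('top0.pkl','rb'));im=d['image'][:,:,::-1]
cv2.imwrite('pics/topc.png',cv2.resize(im[125:335,165:365],None,fx=2.85,fy=2.85,interpolation=cv2.INTER_CUBIC))
d=pickle.load(open('side0.pkl','rb'));im=d['image'][:,:,::-1]
cv2.imwrite('pics/sidec.png',cv2.resize(im[125:285,190:390],None,fx=3.5,fy=3.5,interpolation=cv2.INTER_CUBIC))
E
```

```text
(no output)
```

View pics/topc.png

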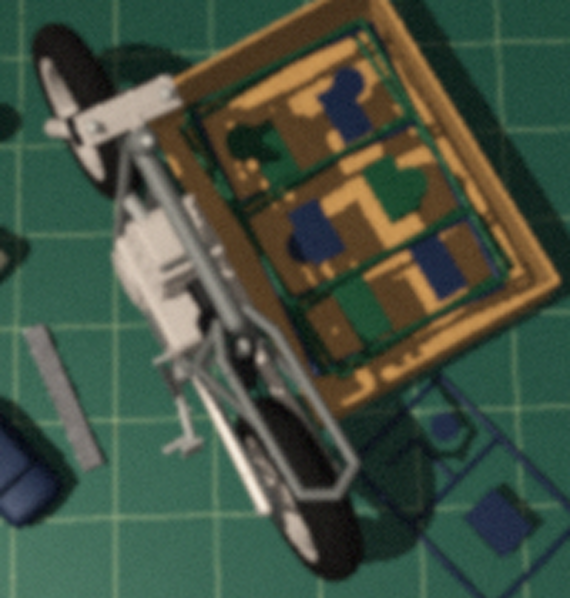

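View pics/sidec.png

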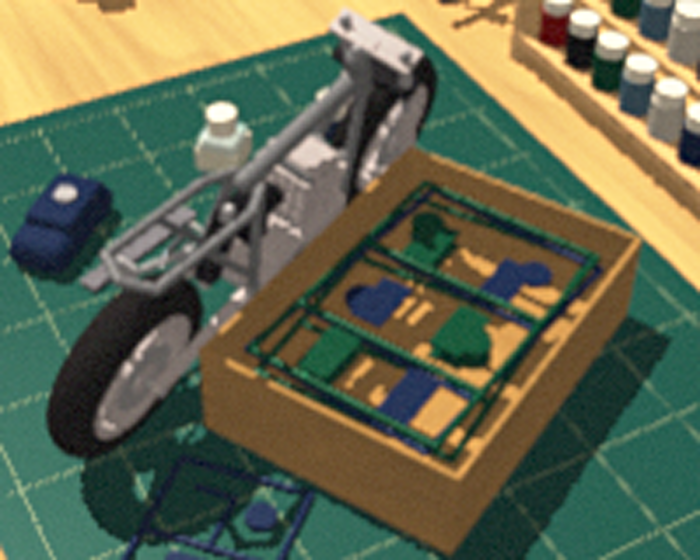

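```bash
cat >h.py <<'E'
import numpy as np,cv2,pickle
from scipy.spatial.transform import Rotation as R
class Cam:
    def __init__(s,d):
        s.K,s.D,s.p,s.R=d['K'],np.array(d['dist']),np.array(d['position']),np.array(d['rotation'])
        s.R=s.R if s.R.shape==(3,3) else R.from_rotvec(s.R).as_matrix()
    def ray(s,uv):
        u=cv2.undistortPoints(np.array(uv,float).reshape(-1,1,2),s.K,s.D).reshape(-1,2)
        return np.c_[u,np.ones(len(u))]@s.R.T
    def hit(s,uv,n,c):   # plane n.x=c
        d=s.ray(uv); n=np.array(n,float)
        return s.p+d*((c-n@s.p)/(d@n))[:,None]
    def z(s,uv,z): return s.hit(uv,[0,0,1],z)
    def proj(s,X):
        Rc=s.R.T
        return cv2.projectPoints(np.atleast_2d(np.array(X,float)),cv2.Rodrigues(Rc)[0],-Rc@s.p,s.K,s.D)[0].reshape(-1,2)
def bike(X,x,y,yaw,lean=0.22):
    X=np.atleast_2d(np.array(X,float))/1000-[0,0,.018]
    P=R.from_rotvec([lean,0,0]).apply(X)+[0,0,.018]
    return R.from_rotvec([0,0,yaw]).apply(P)+[x,y,0]
def load(n): return Cam(pickle.load(open(n+'0.pkl','rb')))
E
cat > m.py <<'E'
from h import *
T,S=load('top'),load('side')
tc=lambda *p:np.array(p)/2.85+[165,125]
sc=lambda *p:np.array(p)/3.5+[190,125]
e=T.z(tc((385,0),(560,283),(325,425)),.085); print('box',e, np.linalg.norm(e[1]-e[2]))
v=e[0]-e[1]; print('box yaw',np.arctan2(v[1],v[0]))
# backbone: head (148,148), rear (238,322)
b=np.vstack([T.z(tc((160,168)),.193),T.z(tc((228,305)),.182)]); v=b[0]-b[1]
print(b,'bb yaw',np.arctan2(v[1],v[0]))
E
python3 m.py
```

```text
box [[ 0.80882245 -0.06743934  0.085     ]
 [ 0.56900941 -0.19679624  0.085     ]
 [ 0.46363174 -0.00925311  0.085     ]] 0.21512062108431493
box yaw 0.49467426087952016
[[0.64446433 0.10179189 0.193     ]
 [0.54437403 0.0548737  0.182     ]] bb yaw 0.4383436059419225
```

```bash
cat >> m.py <<'E'
for yaw in (.44,.495):
    n=np.array([-np.sin(yaw)*np.cos(.22),np.cos(yaw)*np.cos(.22),np.sin(.22)])
    c=(b@n).mean(); ax=np.array([np.cos(yaw),np.sin(yaw),0])
    P=T.hit(tc((50,25),(345,578),(93,140)),n,c)
    s=P@ax; print(yaw,'extent',s[0]-s[1],'mid',(s[0]+s[1])/2, P[:,2])
    Q=S.hit(sc((145,372)),n,c); print('rear hub side',Q, 'x',Q@ax)
    Qm=(s[0]+s[1])/2
    # origin: on plane axis at z=.018 minus
    lat=(c-n[2]*.018)/np.cos(.22)
    o=ax*Qm+lat*np.array([-np.sin(yaw),np.cos(yaw),0]); print('origin',o)
    L=[(12,0,189),(57,0,192.6),(-33,0,185.4),(175,0,78),(-175,0,78),(-50,38,70),(-50-50*np.cos(.14),64,70+50*np.sin(.14)),(253,0,78),(-253,0,78),(175,0,156),(-175,0,156)]
    W=bike(L,o[0],o[1],yaw)
    for l,w,a,q in zip(L,W,(T.proj(W)-[165,125])*2.85,(S.proj(W)-[190,125])*3.5): print(np.round(l),w.round(4),a.round(),q.round())
E
python3 m.py
```

```text
box [[ 0.80882245 -0.06743934  0.085     ]
 [ 0.56900941 -0.19679624  0.085     ]
 [ 0.46363174 -0.00925311  0.085     ]] 0.21512062108431493
box yaw 0.49467426087952016
[[0.64446433 0.10179189 0.193     ]
 [0.54437403 0.0548737  0.182     ]] bb yaw 0.4383436059419225
0.44 extent 0.5241114402888944 mid 0.5687749839379904 [ 0.03768263  0.12850332 -0.022944  ]
rear hub side [[0.44380582 0.04882763 0.01999519]] x [0.42233167]
origin [0.57611061 0.11160729 0.        ]
[ 12   0 189] [0.6029 0.083  0.1849] [188. 226.] [303. 124.]
[ 57.   0. 193.] [0.6439 0.1014 0.1884] [161. 170.] [339.  94.]
[-33.   0. 185.] [0.5618 0.0645 0.1814] [214. 282.] [266. 156.]
[175   0  78] [0.74   0.1743 0.0766] [93. 93.] [394. 127.]
[-175    0   78] [0.4234 0.0252 0.0766] [282. 479.] [125. 349.]
[-50  38  70] [0.5199 0.1136 0.077 ] [168. 359.] [196. 240.]
[-100.   64.   77.] [0.465  0.1141 0.0895] [165. 428.] [131. 249.]
[253   0  78] [0.8106 0.2075 0.0766] [53. 13.] [442.  87.]
[-253    0   78] [ 0.3528 -0.008   0.0766] [327. 572.] [ 50. 412.]
[175   0 156] [0.7473 0.1589 0.1527] [93. 54.] [414.  62.]
[-175 
[... 250 characters left out ...]
     ]
[ 12   0 189] [0.5889 0.076  0.1849] [198. 244.] [291. 134.]
[ 57.   0. 193.] [0.6289 0.0967 0.1884] [168. 190.] [325. 102.]
[-33.   0. 185.] [0.549  0.0554 0.1814] [227. 299.] [256. 167.]
[175   0  78] [0.7209 0.1748 0.0766] [ 92. 116.] [375. 132.]
[-175    0   78] [0.4129 0.0085 0.0766] [304. 493.] [120. 368.]
[-50  38  70] [0.5044 0.1021 0.077 ] [182. 378.] [184. 254.]
[-100.   64.   77.] [0.4495 0.0995 0.0895] [184. 447.] [120. 266.]
[253   0  78] [0.7895 0.2118 0.0766] [48. 38.] [420.  91.]
[-253    0   78] [ 0.3442 -0.0285  0.0766] [355. 582.] [ 48. 435.]
[175   0 156] [0.7289 0.1598 0.1527] [92. 77.] [394.  67.]
[-175    0  156] [ 0.421  -0.0065  0.1527] [319. 478.] [129. 302.]
```

```bash
sed -i 's/(.44,.495)/(.468,.478)/' m.py; cat >> m.py <<'E'
def tri(a,q):
    d1=T.ray(a)[0];d2=S.ray(q)[0]
    A=np.c_[d1,-d2]; k=np.linalg.lstsq(A,S.p-T.p,rcond=None)[0]
    X,Y=T.p+k[0]*d1,S.p+k[1]*d2; return (X+Y)/2,np.linalg.norm(X-Y)
print('peg tri',tri(tc((170,446)),sc((97,277))))
print('rear loop tip',tri(tc((325,495)),sc((125,290))))
E
python3 m.py | grep -v box
python3 - <<'E'
import sys;sys.path.insert(0,'.')
import cv2,pickle,numpy as np
a=pickle.load(open('top0.pkl','rb'))['image'][:,:,::-1][245:300,205:260]
b=pickle.load(open('side0.pkl','rb'))['image'][:,:,::-1][170:225,200:255]
cv2.imwrite('pics/peg.png',np.hstack([cv2.resize(i,None,fx=7,fy=7,interpolation=cv2.INTER_CUBIC) for i in(a,b)]))
E
```

```text
[ 0.56900941 -0.19679624  0.085     ]
 [ 0.46363174 -0.00925311  0.085     ]] 0.21512062108431493
[[0.64446433 0.10179189 0.193     ]
 [0.54437403 0.0548737  0.182     ]] bb yaw 0.4383436059419225
0.468 extent 0.5080042889298648 mid 0.555026473699253 [0.07681331 0.0892007  0.00457496]
rear hub side [[0.44125794 0.04067202 0.02883675]] x [0.41215771]
origin [0.56767118 0.10728317 0.        ]
[ 12   0 189] [0.5952 0.0794 0.1849] [193. 236.] [297. 129.]
[ 57.   0. 193.] [0.6357 0.099  0.1884] [165. 181.] [332.  98.]
[-33.   0. 185.] [0.5547 0.0598 0.1814] [221. 291.] [260. 162.]
[175   0  78] [0.7298 0.1745 0.0766] [ 92. 106.] [384. 130.]
[-175    0   78] [0.4174 0.0167 0.0766] [293. 487.] [122. 359.]
[-50  38  70] [0.5114 0.1077 0.077 ] [175. 369.] [189. 248.]
[-100.   64.   77.] [0.4565 0.1066 0.0895] [175. 438.] [125. 258.]
[253   0  78] [0.7994 0.2097 0.0766] [51. 26.] [430.  89.]
[-253    0   78] [ 0.3478 -0.0185  0.0766] [341. 578.] [ 48. 424.]
[175   0 156] [0.7374 0.1593 0.1527] [93. 66.] [403.  64.]
[-175    0  156] [0.4251 0.0015 0.1527] [308. 473.] [130. 293.]
0.478 extent 0.
[... 360 characters left out ...]
258. 164.]
[175   0  78] [0.7264 0.1746 0.0766] [ 92. 110.] [380. 131.]
[-175    0   78] [0.4156 0.0136 0.0766] [297. 489.] [121. 363.]
[-50  38  70] [0.5087 0.1056 0.077 ] [178. 373.] [187. 250.]
[-100.   64.   77.] [0.4538 0.104  0.0895] [178. 442.] [123. 261.]
[253   0  78] [0.7956 0.2105 0.0766] [50. 30.] [426.  90.]
[-253    0   78] [ 0.3463 -0.0223  0.0766] [346. 580.] [ 48. 428.]
[175   0 156] [0.7342 0.1595 0.1527] [92. 70.] [400.  65.]
[-175    0  156] [ 0.4234 -0.0015  0.1527] [312. 475.] [129. 296.]
peg tri (array([0.44367022, 0.11520162, 0.06968382]), np.float64(0.017232077044681555))
rear loop tip (array([ 0.41287779, -0.01213291,  0.17125143]), np.float64(0.009292308569690209))
```

View pics/peg.png

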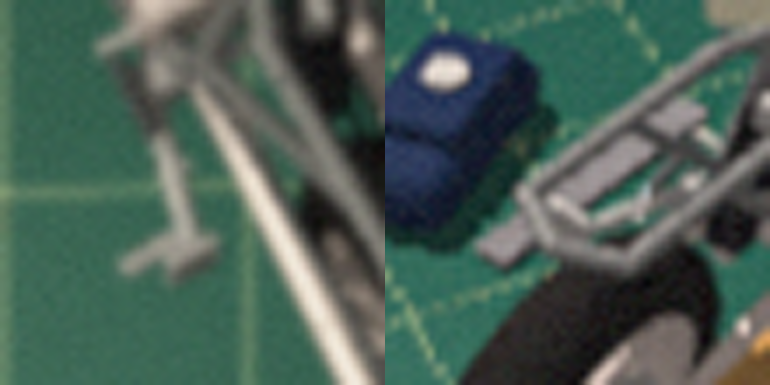

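```bash
cat > n.py <<'E'
exec(open('m.py').read().split('for yaw')[0])
exec('def tri'+open('m.py').read().split('def tri')[1].split('print')[0])
p,e=tri([[225.4,281.7]],[[226.4,199.3]]); print('peg',p,e)
print('ray at z .0895',T.z([[225.4,281.7]],.0895))
yaw=.478
W=bike([(-99.5,64,77),(12,0,189)],.565,.1058,yaw); print(W)
from plant import r
s=r.read_state(); M=R.from_rotvec(s['eef_rot']).as_matrix(); print(M.round(3))
E
python3 n.py
```

```text
box [[ 0.80882245 -0.06743934  0.085     ]
 [ 0.56900941 -0.19679624  0.085     ]
 [ 0.46363174 -0.00925311  0.085     ]] 0.21512062108431493
box yaw 0.49467426087952016
[[0.64446433 0.10179189 0.193     ]
 [0.54437403 0.0548737  0.182     ]] bb yaw 0.4383436059419225
peg [0.45459053 0.107923   0.08619029] 0.008428741636266583
ray at z .0895 [[0.45034507 0.10862316 0.0895    ]]
[[0.45384441 0.10405416 0.08954465]
 [0.5928211  0.07818543 0.18487846]]
[[-0.945  0.326 -0.001]
 [ 0.326  0.945 -0.001]
 [ 0.    -0.001 -1.   ]]
```

Request:
jog_arm --pt "-0.031 -0.0225 0" --pt "-0.031 -0.0225 0" --pt "-0.031 -0.0225 0" --pt "-0.031 -0.0225 0" --pt "-0.031 -0.0225 0" --pt "-0.031 -0.0225 0" --pt "-0.031 -0.0225 0" --pt "-0.031 -0.0225 0" --pt "-0.031 -0.0225 0" --pt "-0.031 -0.0225 0" --turn '[0,0,0,0,0,0,0,0,0,0]' --fingers '[0,0,0,0,0,0,0,0,0,0]'

```text
time: 0.93
eef_pos: [0.3914, 0.1809, 0.2452]
eef_rot: [-0.519, -3.098, -0.0]
contact_force: [0.6, 0.5, -0.0]
finger_gap: -0.0
finger_force: 0.0
```

Request:
jog_arm --pt "0 0 0" --pt "0 0 0" --pt "0 0 0" --pt "0 0 0" --pt "0 0 0" --pt "0 0 0" --pt "0 0 0" --pt "0 0 0" --turn '[-0.115,-0.115,-0.115,-0.115,-0.115,-0.115,-0.115,0]' --fingers '[0,0,0,0,0,0,0,0]'

```text
time: 1.6
eef_pos: [0.3907, 0.1826, 0.2451]
eef_rot: [0.742, -3.052, -0.0]
contact_force: [-0.3, 1.0, 0.6]
finger_gap: 0.001
finger_force: 0.0
```

```bash
cat > st.py <<'E'
import sys
from h import *
from plant import r
def to(target,pr=True):
    s=r.read_state(); M=R.from_rotvec(s['eef_rot']).as_matrix()
    print('t',round(s['time'],2),'pos',s['eef_pos'].round(4),'xang',round(np.arctan2(M[1,0],M[0,0]),3),'yang',round(np.arctan2(M[1,1],M[0,1]),3),'F',s['contact_force'].round(2),'gap',round(s['finger_gap'],3),'q6',s['q'][5].round(2))
    print('tool delta',(M.T@(np.array(target)-s['eef_pos'])).round(4))
if __name__=='__main__': to([float(v) for v in sys.argv[1:4]])
E
python3 st.py .444 .108 .245
```

```text
t 1.6 pos [0.3907 0.1826 0.2451] xang -2.664 yang 2.048 F [-0.32  0.96  0.57] gap 0.001 q6 -1.88
tool delta [-0.0131 -0.0908  0.0001]
```

Request:
jog_arm --pt "-0.0065 -0.03 0" --pt "-0.0065 -0.03 0" --pt "0 -0.03 0" --pt "0 0 0.03" --pt "0 0 0.03" --pt "0 0 0.03" --pt "0 0 0.028" --pt "0 0 0" --turn '[0,0,0,0,0,0,0,0]' --fingers '[0,0,0,0,0,0,0,0]'

```text
time: 2.27
eef_pos: [0.4408, 0.1084, 0.123]
eef_rot: [0.729, -3.047, -0.004]
contact_force: [-0.7, 0.7, -0.8]
finger_gap: -0.007
finger_force: 0.0
```

```bash
python3 st.py .444 .108 .126; python3 - <<'E'
from plant import vision
import cv2,numpy as np
a=vision.get_image('top')['image'][:,:,::-1][225:305,190:300]
b=vision.get_image('side')['image'][:,:,::-1][140:220,190:300]
cv2.imwrite('pics/p1.png',np.hstack([cv2.resize(i,(400,291),interpolation=cv2.INTER_CUBIC) for i in(a,b)]))
E
```

```text
t 2.27 pos [0.4408 0.1084 0.123 ] xang -2.672 yang 2.04 F [-0.74  0.74 -0.81] gap -0.007 q6 -2.06
tool delta [-0.0027 -0.0018 -0.003 ]
```

View pics/p1.png

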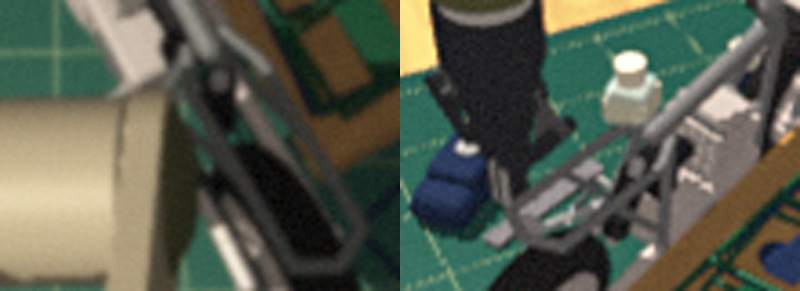

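Request:
jog_arm --pt "-0.003 0 0.005" --pt "0 0 0.006" --pt "0 0 0.006" --pt "0 0.001 0.005" --pt "0 0.001 0.005" --pt "0 0.001 0.005" --pt "-0.0015 0.001 0.005" --pt "-0.0015 0.001 0.005" --pt "-0.002 0.001 0.004" --pt "-0.003 0.001 0.004" --turn '[0,0,0,0,0,0,0,0,0,0]' --fingers '[0,0,0,0,0,0,0,0,0,0]'

```text
time: 3.2
eef_pos: [0.4501, 0.1199, 0.0768]
eef_rot: [0.736, -3.054, 0.0]
contact_force: [-0.2, 0.3, 0.5]
finger_gap: 0.009
finger_force: 0.1
```

Request:
jog_arm --pt "-0.004 0.001 0.005" --pt "-0.004 0.001 0.004" --pt "-0.005 0.001 0.004" --pt "-0.005 0.001 0.003" --pt "-0.005 0 0.002" --pt "-0.004 0 0.001" --pt "0 0 0" --turn '[0,0,0,0,0,0,0]' --fingers '[0,0,0,0,0,0,0]'

```text
time: 3.78
eef_pos: [0.4729, 0.1359, 0.0582]
eef_rot: [-0.737, 3.054, -0.0]
contact_force: [0.2, -0.2, 0.4]
finger_gap: -0.002
finger_force: 0.0
```

```bash
python3 st.py .444 .108 .126
```

```text
t 3.78 pos [0.4729 0.1359 0.0582] xang -2.668 yang 2.044 F [ 0.15 -0.22  0.45] gap -0.002 q6 -2.0
tool delta [ 0.0384 -0.0116 -0.0678]
```

Request:
jog_arm --pt "0.01 0.005 0" --pt "0.005 0.02 0" --pt "0 0.025 0" --pt "0 0 -0.04" --pt "0 0 -0.04" --pt "0 0 -0.04" --pt "0 0.035 -0.04" --pt "0 0.04 0" --pt "0 0.04 0" --pt "0 0.02 0" --turn '[0,0,0,0,0,0,0,0,0,0]' --fingers '[0,0,0,0,0,0,0,0.3,0.3,0.3]'

```text
time: 4.62
eef_pos: [0.3762, 0.2892, 0.2105]
eef_rot: [-0.738, 3.052, 0.002]
contact_force: [0.7, -0.3, -0.2]
finger_gap: 0.306
finger_force: 0.0
```

```bash
python3 st.py .5928 .0782 .245; python3 - <<'E'
from plant import vision
import cv2,numpy as np,pickle
d=vision.get_image('top');pickle.dump(d,open('top1.pkl','wb'))
a=d['image'][:,:,::-1][125:335,165:365]
d=vision.get_image('side');pickle.dump(d,open('side1.pkl','wb'))
b=d['image'][:,:,::-1][130:230,190:290]
cv2.imwrite('pics/p2.png',np.hstack([cv2.resize(i,(400,420),interpolation=cv2.INTER_CUBIC) for i in(a,b)]))
E
```

```text
t 4.62 pos [0.3762 0.2892 0.2105] xang -2.667 yang 2.045 F [ 0.72 -0.34 -0.23] gap 0.306 q6 -1.64
tool delta [-0.0963 -0.2866 -0.0345]
```

View pics/p2.png

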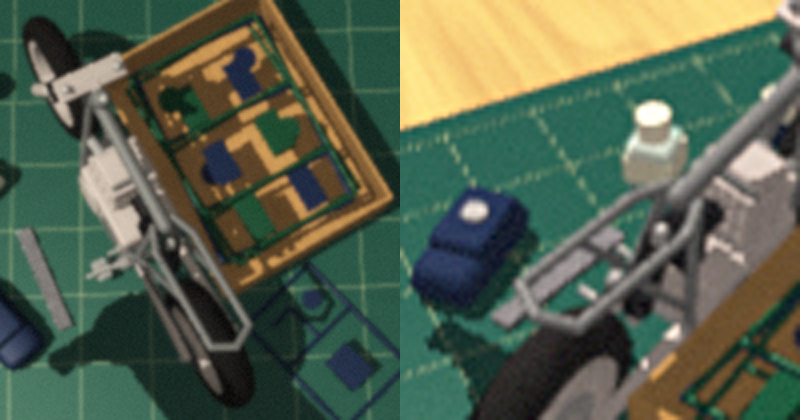

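Request:
jog_arm --pt "0 0 -0.035" --pt "0 0 -0.035" --pt "-0.012 -0.036 0" --pt "-0.012 -0.036 0" --pt "-0.012 -0.036 0" --pt "-0.012 -0.036 0" --pt "-0.012 -0.036 0" --pt "-0.012 -0.036 0" --pt "-0.012 -0.036 0" --pt "-0.012 -0.035 0" --turn '[0,0,0,0,0,0,0,0,0,0]' --fingers '[0.55,0.55,0.55,0.55,0.55,0.55,0.55,0.55,0.55,0.55]'

```text
time: 5.55
eef_pos: [0.5954, 0.0721, 0.2797]
eef_rot: [0.734, -3.054, 0.0]
contact_force: [0.3, 0.7, -0.5]
finger_gap: 0.547
finger_force: 0.0
```

Request:
jog_arm --pt "0 0 0" --pt "0 0 0" --turn '[0,0]' --fingers '[0.55,0.55]'

```text
time: 5.72
eef_pos: [0.5949, 0.0727, 0.2788]
eef_rot: [0.731, -3.054, -0.0]
contact_force: [-0.6, 0.5, -0.1]
finger_gap: 0.555
finger_force: 0.0
```

```bash
python3 st.py .5928 .0782 .186; python3 - <<'E'
from h import *
T=load('top')
W=bike([(-37.2,64,21.7),(-99.5,64,77),(12,0,189)],.565,.1058,.478);print(((T.proj(W)-[165,125])*2).round(), 'observed peg ~ (98,270)')
# tube centre near the grip: profile across the tube in the picture
im=cv2.cvtColor(pickle.load(open('top1.pkl','rb'))['image'],cv2.COLOR_RGB2GRAY).astype(np.float32)
ay=np.array([-np.sin(.478),np.cos(.478),0])
for x in(-10,12,35):
    w=bike([(x,0,189+(x-12)*.08)],.565,.1058,.478)[0]
    k=np.arange(-16,17,2)
    q=T.proj(w+ay*k[:,None]/1000).astype(np.float32)
    print(x,list(zip(k,cv2.remap(im,q[:,:1],q[:,1:],1).ravel().astype(int))))
E
```

```text
t 5.72 pos [0.5949 0.0727 0.2788] xang -2.672 yang 2.041 F [-0.65  0.45 -0.14] gap 0.555 q6 -2.11
tool delta [-0.0007  0.0058  0.0928]
[[ 97. 271.]
 [125. 310.]
 [137. 168.]] observed peg ~ (98,270)
-10 [(np.int64(-16), np.int64(72)), (np.int64(-14), np.int64(76)), (np.int64(-12), np.int64(94)), (np.int64(-10), np.int64(104)), (np.int64(-8), np.int64(103)), (np.int64(-6), np.int64(92)), (np.int64(-4), np.int64(84)), (np.int64(-2), np.int64(96)), (np.int64(0), np.int64(115)), (np.int64(2), np.int64(135)), (np.int64(4), np.int64(147)), (np.int64(6), np.int64(145)), (np.int64(8), np.int64(129)), (np.int64(10), np.int64(107)), (np.int64(12), np.int64(86)), (np.int64(14), np.int64(87)), (np.int64(16), np.int64(95))]
12 [(np.int64(-16), np.int64(77)), (np.int64(-14), np.int64(83)), (np.int64(-12), np.int64(88)), (np.int64(-10), np.int64(93)), (np.int64(-8), np.int64(99)), (np.int64(-6), np.int64(102)), (np.int64(-4), np.int64(92)), (np.int64(-2), np.int64(97)), (np.int64(0), np.int64(111)), (np.int64(2), np.int64(131)), (np.int64(4), np.int64(145)), (np.int64(6), np.int64(149)), (np.int64(8), np.int64(145)), (np.int64(10), np.int64(152)), (np.int64(12), np.int64(174)), (np.int64(14), np.int64(186)), (np.int64(16), np.int64(190))]
35 [(np.int64(-16), np.int64(74)), (np.int64(-14), np.int64(80)), (np.int64(-12), np.int64(98)), (np.int64(-10), np.int64(128)), (np.int64(-8), np.int64(154)), (np.int64(-6), np.int64(152)), (np.int64(-4), np.int64(121)), (np.int64(-2), np.int64(99)), (np.int64(0), np.int64(108)), (np.int64(2), np.int64(129)), (np.int64(4), np.int64(144)), (np.int64(6), np.int64(148)), (np.int64(8), np.int64(144)), (np.int64(10), np.int64(150)), (np.int64(12), np.int64(174)), (np.int64(14), np.int64(191)), (np.int64(16), np.int64(197))]
```

Request:
jog_arm --pt "0 0.008 0.02" --pt "0 0 0.025" --pt "0 0 0.02" --pt "0 0 0.015" --pt "0 0 0.01" --pt "0 0 0" --pt "0 0 0" --turn '[0,0,0,0,0,0,0]' --fingers '[0.55,0.55,0.55,0.55,0.55,0.55,0.55]'

```text
time: 6.3
eef_pos: [0.5905, 0.0823, 0.1903]
eef_rot: [-0.737, 3.054, -0.0]
contact_force: [-0.7, 0.2, 0.8]
finger_gap: 0.548
finger_force: 0.0
```

```bash
python3 st.py .5928 .0782 .186; python3 - <<'E'
from plant import vision
import cv2,numpy as np
a=vision.get_image('top')['image'][:,:,::-1][165:255,175:285]
b=vision.get_image('side')['image'][:,:,::-1][110:200,230:340]
cv2.imwrite('pics/p3.png',np.hstack([cv2.resize(i,(400,327),interpolation=cv2.INTER_CUBIC) for i in(a,b)]))
E
```

```text
t 6.3 pos [0.5905 0.0823 0.1903] xang -2.668 yang 2.044 F [-0.67  0.18  0.8 ] gap 0.548 q6 -2.1
tool delta [-0.0002 -0.0047  0.0043]
```

View pics/p3.png

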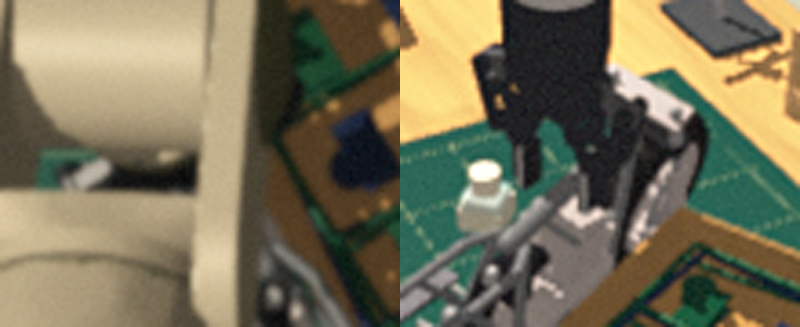

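Request:
jog_arm --pt "0 0 0.003" --pt "0 0 0" --pt "0 0 0" --pt "0 0 0" --turn '[0,0,0,0]' --fingers '[0.27,0.27,0.27,0.27]' --grip_force 20

```text
time: 6.73
eef_pos: [0.5907, 0.082, 0.1869]
eef_rot: [-0.736, 3.054, -0.0]
contact_force: [0.3, 0.0, -0.5]
finger_gap: 0.273
finger_force: 0.1
```

```bash
python3 st.py .5717 .1183 .189; python3 -c "
from plant import r;print(r.read_state()['finger_force'])"
```

```text
t 6.73 pos [0.5907 0.082  0.1869] xang -2.668 yang 2.044 F [ 0.33  0.01 -0.54] gap 0.273 q6 -2.1
tool delta [ 0.0004  0.0409 -0.0021]
0.11746672913432121
```

Request:
jog_arm --pt "0 0.002 0" --pt "0 0.003 0" --pt "0 0.003 0" --pt "0 0.003 -0.001" --pt "0 0.003 0" --pt "0 0.003 0" --pt "0 0.003 -0.001" --pt "0 0.003 0" --pt "0 0.003 0" --pt "0 0.003 0" --turn '[0,0,0,0,0,0,0,0,0,0]' --fingers '[0.23,0.23,0.23,0.23,0.23,0.23,0.23,0.23,0.23,0.23]'

```text
time: 7.57
eef_pos: [0.5772, 0.1082, 0.1886]
eef_rot: [0.736, -3.054, -0.0]
contact_force: [-0.2, -0.2, 0.4]
finger_gap: 0.233
finger_force: 0.0
```

Request:
jog_arm --pt "0 0.003 0" --pt "0 0.003 0" --pt "0 0.003 0" --pt "0 0.002 0" --pt "0 0.001 0" --pt "0 0 0" --turn '[0,0,0,0,0,0]' --fingers '[0.23,0.23,0.23,0.23,0.23,0.23]'

```text
time: 8.07
eef_pos: [0.5718, 0.1188, 0.1886]
eef_rot: [0.737, -3.054, -0.0]
contact_force: [-0.2, 0.1, 0.3]
finger_gap: 0.234
finger_force: 0.0
```

```bash
python3 st.py .5717 .1183 .189; python3 - <<'E'
from plant import vision
import cv2,numpy as np,pickle
d=vision.get_image('top');pickle.dump(d,open('top2.pkl','wb'))
a=d['image'][:,:,::-1][125:335,165:365]
d=vision.get_image('side');pickle.dump(d,open('side2.pkl','wb'))
b=d['image'][:,:,::-1][110:260,190:332]
cv2.imwrite('pics/p4.png',np.hstack([cv2.resize(i,(400,420),interpolation=cv2.INTER_CUBIC) for i in(a,b)]))
E
```

```text
t 8.07 pos [0.5718 0.1188 0.1886] xang -2.668 yang 2.044 F [-0.18  0.15  0.33] gap 0.234 q6 -2.04
tool delta [ 0.0003 -0.0004 -0.0004]
```

View pics/p4.png

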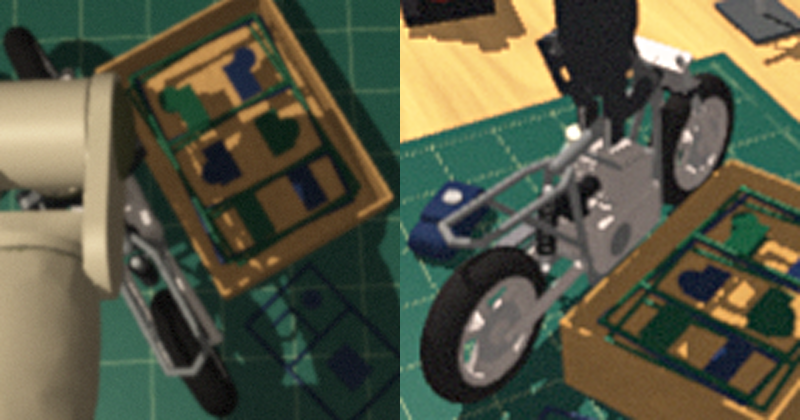

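Request:
jog_arm --pt "0 0 0" --pt "0 0 0" --pt "0 0 0" --pt "0 0 0" --pt "0 0 0" --turn '[0,0,0,0,0]' --fingers '[0,0,0,0,0]' --grip_force 40

```text
time: 8.58
eef_pos: [0.572, 0.1185, 0.1888]
eef_rot: [-0.736, 3.054, -0.0]
contact_force: [-0.4, -0.4, 1.8]
finger_gap: 0.167
finger_force: 39.0
```

```bash
python3 st.py .5717 .1183 .189; cat > lean.py <<'E'
from h import *
from plant import vision
pickle.dump(vision.get_image('top'),open('top3.pkl','wb'));pickle.dump(vision.get_image('side'),open('side3.pkl','wb'))
T=load('top'); yaw=.478
ax=np.array([np.cos(yaw),np.sin(yaw),0]); ay=np.array([-ax[1],ax[0],0])
O=np.array([.565,.1058,0])
def mid(f,fx,lat0):
    im=pickle.load(open(f,'rb'))['image'].astype(np.float32)
    g=cv2.GaussianBlur(im[:,:,1]-im[:,:,0],(0,0),.6)   # mat is green, tyre neutral
    k=np.arange(-32,32.1,.5)
    q=T.proj(O+ax*fx/1000+ay*((lat0+k)/1000)[:,None]+[0,0,.085]).astype(np.float32)
    v=cv2.remap(g,q[:,:1],q[:,1:],1).ravel()
    m=(v<10)
    # run containing the centre
    i=j=len(k)//2
    while i>0 and m[i-1]: i-=1
    while j<len(k)-1 and m[j+1]: j+=1
    return fx,lat0+k[i],lat0+k[j],lat0+(k[i]+k[j])/2
for f,l in(('top0.pkl',-13),('top3.pkl',4)):
    for fx in(-245,-238,-230,-222,238,246): print(f,mid(f,fx,l))
E
python3 lean.py
```

```text
t 8.58 pos [0.572  0.1185 0.1888] xang -2.668 yang 2.044 F [-0.39 -0.44  1.84] gap 0.167 q6 -2.04
tool delta [ 0.0004 -0.0001 -0.0002]
top0.pkl (-245, np.float64(-26.5), np.float64(-3.5), np.float64(-15.0))
top0.pkl (-238, np.float64(-35.0), np.float64(3.0), np.float64(-16.0))
top0.pkl (-230, np.float64(-38.5), np.float64(6.5), np.float64(-16.0))
top0.pkl (-222, np.float64(-41.5), np.float64(9.5), np.float64(-16.0))
top0.pkl (238, np.float64(-28.5), np.float64(7.5), np.float64(-10.5))
top0.pkl (246, np.float64(-25.0), np.float64(3.5), np.float64(-10.75))
top3.pkl (-245, np.float64(-10.5), np.float64(15.0), np.float64(2.25))
top3.pkl (-238, np.float64(-14.5), np.float64(20.0), np.float64(2.75))
top3.pkl (-230, np.float64(-16.5), np.float64(22.5), np.float64(3.0))
top3.pkl (-222, np.float64(-16.5), np.float64(24.0), np.float64(3.75))
top3.pkl (238, np.float64(-2.0), np.float64(29.0), np.float64(13.5))
top3.pkl (246, np.float64(1.0), np.float64(27.0), np.float64(14.0))
```

```bash
cat > loop.py <<'E'
from h import *
T=load('top'); yaw=.478
O=np.array([.565,.1058,0])
for f,l,yw in(('top0.pkl',-34,.478),('top3.pkl',8,.49)):
    ax=np.array([np.cos(yw),np.sin(yw),0]); ay=np.array([-ax[1],ax[0],0])
    im=cv2.cvtColor(pickle.load(open(f,'rb'))['image'],cv2.COLOR_RGB2GRAY).astype(np.float32)
    for fx in(-150,-140,-130,-120,-110):
        k=np.arange(-44,45,2)
        q=T.proj(O+ax*fx/1000+ay*((l+k)/1000)[:,None]+[0,0,.173]).astype(np.float32)
        print(f,fx,l-44,'step2:',*cv2.remap(im,q[:,:1],q[:,1:],1).ravel().astype(int))
E
python3 loop.py; python3 - <<'E'
import cv2,pickle,numpy as np
i=pickle.load(open('top3.pkl','rb'))['image'][:,:,::-1][225:340,210:300]
j=pickle.load(open('side3.pkl','rb'))['image'][:,:,::-1][145:260,190:280]
cv2.imwrite('pics/p5.png',np.hstack([cv2.resize(x,(400,511),interpolation=cv2.INTER_CUBIC) for x in(i,j)]))
E
```

```text
top0.pkl -150 -78 step2: 49 49 47 47 46 45 46 59 83 110 123 106 76 53 47 49 50 37 22 14 15 18 19 24 23 23 25 26 32 52 84 114 122 104 76 70 92 117 121 96 84 108 156 201 222
top0.pkl -140 -78 step2: 109 110 101 86 72 67 67 70 83 110 125 119 91 67 52 47 53 54 39 23 16 18 20 21 20 26 26 27 33 48 77 110 124 104 62 51 65 77 83 82 84 101 156 206 225
top0.pkl -130 -78 step2: 67 67 65 65 66 69 67 67 79 102 120 118 95 69 46 41 53 70 69 49 25 14 12 14 20 22 22 22 27 41 72 102 121 111 73 41 48 65 65 50 52 91 151 210 229
top0.pkl -120 -78 step2: 52 53 52 55 58 60 63 66 76 97 120 127 118 103 81 63 60 70 84 88 77 54 27 14 12 16 20 21 24 39 64 97 122 123 104 71 39 26 20 28 46 84 145 204 225
top0.pkl -110 -78 step2: 35 35 28 26 33 52 53 60 71 90 114 126 120 107 92 82 72 71 88 111 123 129 121 83 50 38 31 23 27 36 60 94 121 127 114 105 97 86 84 88 84 81 135 200 218
top3.pkl -150 -36 step2: 34 33 35 44 63 83 93 94 88 73 65 82 113 110 78 40 21 22 20 23 22 18 15 13 18 23 25 27 26 30 38 55 71 90 117 127 118 106 95 90 87 86 87 89 89
top3.pkl -140 -36 step2: 30 35 37 44 62 79 89 96 92 79 80 100 121 117 84 44 24 21 19 15 12 10 14 21 21 25 28 29 26 38 52 70 80 96 117 124 113 91 87 88 87 87 88 89 90
top3.pkl -130 -36 step2: 42 44 42 41 56 78 91 97 92 88 86 103 123 118 80 42 19 17 14 12 11 13 15 15 20 25 25 24 35 59 80 81 77 91 117 127 118 98 89 88 87 87 87 87 89
top3.pkl -120 -36 step2: 66 69 70 71 76 83 91 98 105 99 92 104 124 123 85 42 20 17 16 13 13 14 13 16 18 22 24 31 54 93 113 99 80 92 115 128 114 96 88 86 87 86 87 86 88
top3.pkl -110 -36 step2: 38 55 67 73 81 87 104 150 191 168 113 106 121 114 83 49 37 33 26 24 23 28 37 53 71 88 88 85 88 102 123 110 86 94 116 124 110 94 86 85 85 85 87 88 87
```

View pics/p5.png

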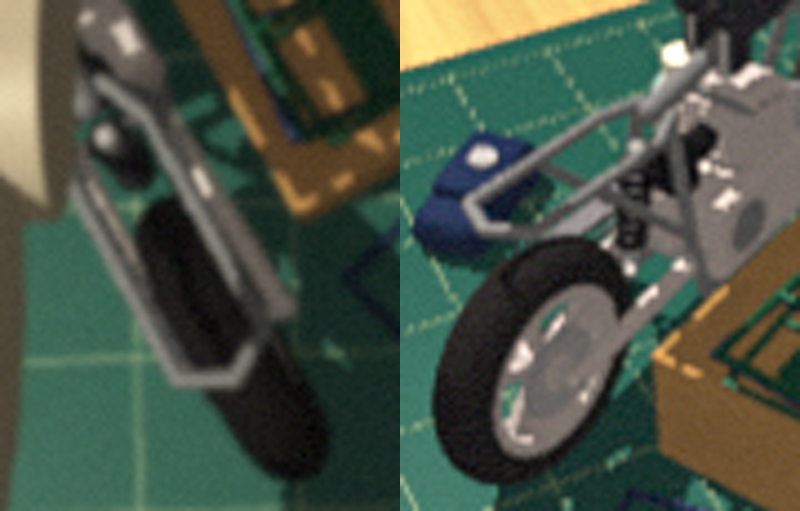

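```bash
cat > rim.py <<'E'
from h import *
from scipy.optimize import least_squares
S=load('side');T=load('top')
def hubw(yaw,lean,shift): return bike([(-175,-12,78)],.565-.46*shift,.1058+.888*shift,yaw,lean)[0]
for f,yaw,lean,sh in(('side0.pkl',.489,.22,0),('side3.pkl',.495,0.,.004)):
    im=cv2.cvtColor(pickle.load(open(f,'rb'))['image'],cv2.COLOR_RGB2GRAY).astype(np.float32)
    c=hubw(yaw,lean,sh); res=[]
    ax=np.array([np.cos(yaw),np.sin(yaw),0]); up=R.from_rotvec(ax*lean).apply([0,0,1])
    rr=np.arange(.045,.0751,.0005); pts=[];A=[]
    for a in np.arange(0,2*np.pi,np.pi/36):
        X=c+rr[:,None]*(np.cos(a)*ax+np.sin(a)*up); q=S.proj(X).astype(np.float32)
        v=cv2.remap(im,q[:,:1],q[:,1:],1).ravel(); g=np.gradient(v)
        i=np.argmin(g)          # bright rim -> dark tyre
        if g[i]<-1.5 and v[min(i+8,len(v)-1)]<60: pts.append(q[i]);A.append((int(np.degrees(a)),round(rr[i]*1000)))
    pts=np.array(pts,float); print(f,len(pts),A)
    # circle in 3-D: rays cut with the wheel plane must lie on one circle
    def fun(p):
        l,y,k=p[:3]; n=R.from_rotvec([0,0,y]).apply(R.from_rotvec([l,0,0]).apply([0,1,0]))
        P=S.hit(pts,n,n@c); d=P-c; u=np.array([np.cos(y),np.sin(y),0]); w=np.cross(u,n)
        return (np.hypot(d@u-p[3],d@w-p[4])-k)*1000
    for fixy in(True,False):
        g=(lambda p:fun([p[0],yaw,*p[1:]])) if fixy else fun
        p0=[lean,.058,0,0] if fixy else [lean,yaw,.058,0,0]
        s=least_squares(g,p0,loss='soft_l1',f_scale=1.0); J=np.linalg.inv(s.jac.T@s.jac)
        print(fixy,s.x.round(4),'cost',round(s.cost,2),'sd',np.sqrt(np.diag(J))[:2].round(4))
def tri(a,q):
    d1=T.ray(a)[0];d2=S.ray(q)[0];k=np.linalg.lstsq(np.c_[d1,-d2],S.p-T.p,rcond=None)[0]
    X,Y=T.p+k[0]*d1,S.p+k[1]*d2; return (X+Y)/2,np.linalg.norm(X-Y)
print('loop end',tri([[256.6,310.1]],[[207.8,194.5]]))
E
python3 rim.py
```

```text
side0.pkl 58 [(0, 62), (5, 60), (10, 59), (14, 58), (20, 57), (25, 56), (29, 55), (35, 54), (40, 51), (45, 51), (50, 52), (55, 53), (59, 46), (65, 45), (70, 47), (75, 46), (80, 45), (84, 48), (90, 48), (95, 46), (100, 46), (105, 46), (110, 45), (119, 45), (124, 45), (130, 46), (135, 46), (150, 46), (155, 46), (160, 46), (165, 48), (169, 46), (175, 45), (180, 45), (185, 45), (190, 48), (195, 48), (200, 49), (205, 50), (210, 53), (220, 55), (225, 56), (230, 58), (235, 60), (239, 63), (249, 63), (255, 66), (260, 73), (265, 67), (270, 69), (275, 73), (280, 69), (285, 75), (290, 75), (294, 71), (345, 66), (350, 64), (355, 65)]
True [ 0.189   0.055   0.0074 -0.011 ] cost 39.99 sd [0.0039 0.0003]
False [ 0.188   0.4776  0.0547  0.0074 -0.011 ] cost 37.16 sd [0.0038 0.005 ]
side3.pkl 61 [(0, 57), (5, 58), (10, 58), (14, 57), (20, 56), (25, 56), (29, 56), (35, 55), (40, 54), (45, 54), (50, 55), (55, 55), (59, 54), (65, 56), (70, 54), (75, 54), (80, 52), (84, 55), (90, 54), (95, 53), (100, 51), (105, 50), (110, 49), (115, 50), (119, 49), (124, 48), (140, 52), (145, 54), (150, 50), (155, 50), (165, 52), (169, 50), (175, 51), (180, 51), (185, 54), (190, 51), (195, 52), (200, 53), (205, 53), (210, 55), (214, 55), (220, 56), (239, 57), (244, 59), (249, 59), (255, 59), (260, 59), (265, 60), (270, 60), (275, 61), (280, 63), (285, 62), (290, 63), (300, 63), (305, 62), (310, 62), (315, 60), (320, 61), (325, 62), (330, 63), (355, 60)]
True [-0.0196  0.055   0.0036 -0.0042] cost 25.56 sd [0.0053 0.0002]
False [-0.0195  0.4977  0.055   0.0036 -0.0042] cost 25.46 sd [0.0053 0.0058]
loop end (array([0.3892073 , 0.0327433 , 0.18866079]), np.float64(0.00415607446798426))
```

```bash
sed -i 's/ c=hubw(yaw,lean,sh);/ c=hubw(yaw,lean,sh)+off[f];/; s/^def hubw/ax0=np.array([.885,.466,0])\noff={"side0.pkl":ax0*.0074+np.array([.1,-.19,.976])*-.011,"side3.pkl":ax0*.0036+np.array([0,0,-.0042])}\ndef hubw/; s/print(f,len(pts),A)/print(f,len(pts))/' rim.py
sed -i 's/w=np.cross(u,n)/w=np.cross(u,n)/' rim.py; python3 rim.py
```

```text
side0.pkl 54
True [ 0.2055  0.0556  0.002  -0.0034] cost 67.08 sd [0.0041 0.0003]
False [ 0.206   0.4949  0.0557  0.002  -0.0033] cost 66.33 sd [0.0039 0.0047]
side3.pkl 59
True [-0.0226  0.055  -0.     -0.0002] cost 32.91 sd [0.0054 0.0003]
False [-2.270e-02  4.938e-01  5.490e-02 -0.000e+00 -2.000e-04] cost 32.9 sd [0.0054 0.0066]
loop end (array([0.3892073 , 0.0327433 , 0.18866079]), np.float64(0.00415607446798426))
```

Request:
jog_arm --pt "0 0 0" --pt "0 0 0" --pt "0 -0.001 0" --pt "0 -0.002 0" --pt "0 0 0" --pt "0 0 0" --pt "0 0 0" --pt "0 0 0" --pt "0 0 0" --turn '[0,0,0,0,0,0,0,0,0]' --fingers '[0.21,0.21,0.21,0.21,0,0,0,0,0]' --grip_force 50

```text
time: 9.43
eef_pos: [0.5733, 0.1159, 0.1887]
eef_rot: [-0.737, 3.054, -0.0]
contact_force: [-0.8, -0.2, 2.1]
finger_gap: 0.168
finger_force: 48.7
```

```bash
python3 st.py .5717 .1183 .189; python3 lean.py|grep top3; python3 rim.py | grep -A1 side3; python3 loop.py | grep -E "top3.pkl -1[35]0"
```

```text
t 9.43 pos [0.5733 0.1159 0.1887] xang -2.668 yang 2.044 F [-0.81 -0.24  2.08] gap 0.168 q6 -2.04
tool delta [ 0.0003  0.0028 -0.0003]
top3.pkl (-245, np.float64(-11.5), np.float64(14.0), np.float64(1.25))
top3.pkl (-238, np.float64(-15.0), np.float64(18.5), np.float64(1.75))
top3.pkl (-230, np.float64(-16.5), np.float64(21.5), np.float64(2.5))
top3.pkl (-222, np.float64(-17.0), np.float64(22.5), np.float64(2.75))
top3.pkl (238, np.float64(-3.5), np.float64(27.0), np.float64(11.75))
top3.pkl (246, np.float64(-1.0), np.float64(25.0), np.float64(12.0))
side3.pkl 60
True [-0.0082  0.0547  0.0011 -0.0019] cost 36.21 sd [0.0054 0.0002]
top3.pkl -150 -36 step2: 33 35 39 50 75 88 97 91 80 77 95 116 102 63 30 20 20 22 22 18 19 14 11 18 25 26 27 25 29 36 51 73 101 122 124 115 114 106 97 90 88 87 89 85 86
top3.pkl -130 -36 step2: 41 42 44 49 67 85 92 93 88 92 116 126 106 63 26 11 14 11 13 15 13 13 18 25 25 21 26 31 52 80 89 86 102 128 131 116 96 88 87 88 86 86 88 88 88
```

```bash
python3 -c "
from plant import r;print(r.hand_in())"
```

```text
the job is handed in; nothing more can be done
None
```

The side stand is swung fully down, and the bike is held upright by its backbone (measured lean about 0.01 rad, 50 N grip). The bike slid a few mm left as it came up, and the arm hid the stand in the final pictures, so I last saw it down just before the lift; the job is handed in.

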